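# Clamp the plate carriage and hold the sealing press down

## Robot

A 6-joint arm with a two-finger parallel gripper is mounted at the origin on the work surface. World frame = base frame: x ahead of the robot, y to its left, z up, the work surface at z = 0. Lengths are in mm, angles in rad, forces in N, time in s.
With the tool pointing down it reaches from about 300 to 775 mm from the base axis. Payload 14.6 kg.
Tool frame: the origin (TCP) lies between the finger pads; the fingertips stand 8 mm ahead of it and the grasp point (between the pads) lies 11 mm behind it; z points along the fingers, y is the direction in which the jaws open and shut (so a half turn about z gives the same grasp; the last joint's range is limited). The gripper opens to 94 mm and grips with 3 to 60 N. Pads are 16 mm wide; open, the fingers measure 119 mm over their backs; the gripper's body (75 mm by 177 mm) begins 78 mm behind the grasp point.
Start: joints at [-1.228, 0.3, 1.521, -0, 1.321, -0.067], TCP at [219.126, -504.453, 213.446] pointing down, gripper open.
Joint ranges: [-3.03, 3.03], [-0.79, 2.21], [0.23, 2.52], [-1.04, 4.18], [0, 3.07], [-2.55, 2.55]. Speed limits (rad/s): [2.22, 2.22, 2.57, 3.14, 3.14, 3.14].

## Interface

Orientations are given as [roll, pitch, yaw] about the fixed x, y, z axes, in that order (R = Rz(yaw) Ry(pitch) Rx(roll)).
In Python, from cell import manip gives the robot as it stands. The module is installed in compiled form; this text tells all that it offers.
- The arm moves only by the tool send_rows, never from a script. Its argument "series" is a list that holds one entry, the list of rows, each a list of 5 numbers: the opening, from 0 (shut) to 1 (fully open), then the shift along the tool's x, y, z in mm, then the turn about the tool's z in degrees. In form: [[[gripper, dx, dy, dz, roll], ...]]. A call has 1 to 10 rows; each row is the pose to reach, as a shift and turn from the pose commanded when the call began, along the tool's axes at that moment; what a row does not reach only later rows make up. A row lasts 1/10 s, in which the tool goes at most 50 mm and 8.59 degrees, less where a joint would pass 70% of its speed; a pose out of reach is approached as far as the arm can. A call with a gripper value outside its range is refused whole. The fingers move at their own pace and stop on an object; "newtons" is the grip in N (left out, the last holds). Time passes only in rows, so rows that repeat a pose let the fingers close. It gives the time, the measured TCP pose, the force and the opening at its end, in the units of the state.
- manip.read_state(): the state, without advancing time (a new reading comes with each control period).
- manip.camera(name): name is "scene" or "side" or "wrist"; returns a dict with "img" (400x640x3 uint8, red, green, blue), "vfov" (degrees; the focal length in pixels is half the picture's height over the tangent of half this angle, whatever the lens; pixels are square), "cx", "cy" (the principal point, pixels), "pose" (4x4, takes a point from camera to world coordinates); the wrist camera has in their place "T_tool_cam" (4x4, takes a point from camera to tool coordinates, whose origin is the TCP and whose axes are the flange's). Camera axes: x right, y down, z forward; pixel columns grow to the right and rows downward; lengths in mm; the calibration is good to about 2 mm. A picture is of the moment at which its call begins: read the wrist's pose just before it. There is no depth.
- manip.sign_off(): hands the job in, once; it reports no verdict.
Trained networks look in a picture, given as the dict that the camera call returned (one of the last four; its "shot" number tells which), for a name from the list of things; names that differ only in an ending like _2 or _b are one class to them, and where a whole thing is asked for, a point or a joint stands for the part that bears it (a point fixed in the world has none). Each returns a list of dicts, best first, with "conf" (0 to 1); they miss things now and then, are a little off and sometimes report something else, mostly with a low value. They report only what shows in the picture. A call takes as long as a camera call.
- manip.find_in(target, picture): "rect" ([left, top, width, height] in pixels, round what is visible of it).
- manip.silhouettes(target, picture): "pixels" (400x640 bool, what is visible of it) and "rect" ([left, top, width, height] in pixels, round what is visible of it).
The state is a dict: "clock": time; "joints": joint angles; "qd": joint speeds; "effort": joint torques, N m; "eef_pos": TCP position; "eef_rot": TCP orientation; "wrist_force": force on the tool from outside, world axes, zero at the start; "moment": the same for the moment, N m; "finger_gap": finger opening in mm.
Only numpy, scipy, OpenCV 4.12 (cv2) and the standard library are available. Lean on these libraries where they do the work, as an engineer would, in place of code of your own. Each camera call takes 0.05 s, during which the arm holds its last target. There are 200 camera calls.

## Task

Seal the well plate in the hand press: push its carriage fully home under the press head against the end stop, then turn the clamp knob clockwise (seen from above) until it stops, so that its finger lies across behind the carriage. Then press the round palm button on top 12 mm down, until the dark line on its shank is level with the top of the bush, and hold it there: finish while still holding it down, without letting go. Leave the tube rack, the spray bottle and the tip box where they stand.

Things in the scene. Friction and masses are not known exactly. Their poses are not given: they have to be found in the camera images.
- press: Fixed bench press. Base plate 250 x 310 x 15 mm (x, y, z); white column on its +x side; white arm, 50 mm wide in y, 80 to 106 mm above the table, from the column out over the track. Origin: on the table under the plate's centre. x points from the clamp-knob side to the column side, y from the press-head end to the loading end of the track, z up. The head's axis is at x 0, y -90 mm.
- carriage (a joint): Travel of the grey carriage along the press's -y axis, m: 0 at the loading end, 0.130 fully home on the end stop, under the head. About 2 N of friction; stays where it is left. The carriage (140 x 100 mm in x, y) carries, fixed to it, a clear well plate with a white sealing mat, top 54 mm above the table.
- carriage_grip (a point): Grip point of the carriage's upright black grip plate: 50 mm long (press x), 16 mm thick (press y), top 78 mm above the table. The point is on its middle plane, 62 mm above the table. The plate stands on a tongue (top 34 mm above the table) on the carriage's +y side, 100 mm from the carriage's centre.
- clamp (a joint): Angle of the clamp knob, rad, growing clockwise seen from above. At 0 its grip bar and steel finger lie along the press's +y, beside the track (free); at 1.57, its stop, the finger points along +x, across the track behind the home carriage (locked). Turns stiffly (0.05 N m), stays where left. The finger (55 mm long, 22 to 34 mm above the table) hits a carriage that is not home.
- clamp_grip (a point): Point on the clamp knob's vertical axis, 80 mm above the table, at the height to grip. The black grip bar is 44 mm long, 14 mm thick, 58 to 94 mm above the table, centred on the axis and parallel to the steel finger below it. In the press frame: x -100, y -31.5 mm.
- plunger (a joint): Downward travel of the spring-loaded plunger, m: 0 at rest, 0.018 at its lower stop; wanted 0.012. It takes about 5 N to start, 12 N at 12 mm (0.6 N per mm) and springs back when let go. Its metal foot touches the sealing mat at 10 mm and sinks into it.
- plunger_top (a point): Centre of the flat top of the plunger's round black palm button, 52 mm in diameter and 22 mm thick; 166 mm above the table at rest. Below it a steel shank, 20 mm in diameter, with a thin dark line round it that is 12 mm above the top of the steel bush at rest.
- tube_rack: Bystander: loose green tube rack, 200 x 65 x 50 mm, with a few small tubes (to 60 mm high). Origin at the centre of its underside.
- spray_bottle: Bystander: loose light-blue spray bottle, 66 mm in diameter, 180 mm high. Origin at the centre of its underside.
- tip_box: Bystander: loose box of pipette tips, 85 x 122 x 61 mm. Origin at the centre of its underside.

How it is judged (in metres and radians):
On the way, in this order (a step that is already met when the one before it is completed fails the run):
1. the carriage is fully home under the press head (value of joint carriage above 0.126 m), for 0.2 s.
2. the clamp knob is turned to its locked stop behind the home carriage, before the button is pressed (value of joint clamp above 1.35 rad and value of joint carriage above 0.126 m and value of joint plunger below 0.004 m), for 0.2 s.
At the end, for the whole second after the job is handed in: The robot is still pressing the palm button (more than 3 N) and holds it 12 mm down, within 3 mm either way; the carriage is home (within 4 mm of its stop) and the clamp knob locked (within 0.22 rad of its stop) (value of joint carriage above 0.126 m and value of joint clamp above 1.35 rad and value of joint plunger between 0.009 and 0.015 m and (contact force between plunger_c2 and the fingers above 3 N or contact force between plunger_c2 and the arm above 3 N)); the arm keeps its last pose, push and grip.
It fails at once if a bystander is pushed more than 30 mm away (distance of any of tube_rack, spray_bottle, tip_box from where it was at the start of the episode above 0.03 m).
It fails at once if the spray bottle is knocked over (angle between spray_bottle's own z axis and vertical above 0.5 rad).
It also fails if it takes over 50 s, if anything falls off the work surface, if the arm or the gripper's body presses on something with over 40 N, if the wrist force passes 120 N, or if a joint passes its speed limit or range.

## Working session

There is one attempt and no reset: what is moved stays moved. The work goes in short steps, Python scripts to look and compute and a tool call to move; the robot and the scene stay as the last step left them, time stands still between calls to the robot, and variables do not carry over. Pictures are saved under pics/ and viewed, about 8 in all and at most 12, crops included, and the job is handed in when it is done.

Besides the shell and the picture viewer there is one more tool, called as a command line: name --argument value ..., lists and objects as JSON in quotes. send_rows: Moves the arm, as the interface text tells. Its arguments: {"type":"object","properties":{"series":{"type":"array"},"newtons":{"type":"number"}},"required":["series"]}

```bash
mkdir -p pics; cat > h.py <<'E'
import numpy as np, cv2
from cell import manip
from scipy.spatial.transform import Rotation as R
def K(c):
    f=200/np.tan(np.radians(c['vfov'])/2); return f,c['cx'],c['cy']
def tool(s):
    T=np.eye(4);T[:3,:3]=R.from_euler('xyz',s['eef_rot']).as_matrix();T[:3,3]=s['eef_pos'];return T
def shot(n):
    s=manip.read_state();c=manip.camera(n)
    c['W']=c['pose'] if 'pose' in c else tool(s)@c['T_tool_cam'];return c
def ray(c,u,v):
    f,cx,cy=K(c);d=c['W'][:3,:3]@np.array([(u-cx)/f,(v-cy)/f,1.]);return c['W'][:3,3],d
def atz(c,u,v,z):
    o,d=ray(c,u,v);return o+d*(z-o[2])/d[2]
def proj(c,p):
    f,cx,cy=K(c);q=np.linalg.inv(c['W'])@np.append(p,1);return f*q[0]/q[2]+cx,f*q[1]/q[2]+cy
def save(c,n): cv2.imwrite('pics/'+n,c['img'][:,:,::-1])
E
python3 - <<'E'
from h import *
s=manip.read_state();print(s)
for n in('scene','side','wrist'):
    c=shot(n);save(c,n+'0.png');print(n,c['vfov'],c['cx'],c['cy'],c['W'].round(3).tolist())
    if n=='wrist':print(np.array(c['T_tool_cam']).round(3).tolist())
    for t in('press','carriage','carriage_grip','clamp','plunger','tube_rack','spray_bottle','tip_box'):
        print(t,[(np.round(d['rect']).tolist(),round(d['conf'],2)) for d in manip.find_in(t,c)[:2]])
E
```

```text
{'clock': 0.0, 'joints': array([-1.22759058e+00,  3.00504451e-01,  1.52162972e+00, -2.48377193e-05,
        1.32069747e+00, -6.66010724e-02]), 'qd': array([ 0.00065458,  0.00064639,  0.00010466, -0.00044141,  0.00085383,
        0.00047521]), 'effort': array([ 1.40397956e-04, -5.31810915e+01, -3.52736056e+01,  7.07768463e-02,
        2.42942985e-02, -9.88931151e-05]), 'eef_pos': array([ 219.03622754, -504.20410686,  212.84745814]), 'eef_rot': array([-3.14035481e+00, -5.84532520e-05,  4.09812949e-01]), 'wrist_force': array([ 0.4945152 , -0.00510014, -0.16074782]), 'moment': array([ 0.01100189,  0.01253897, -0.00973711]), 'finger_gap': 94.19230367557485}
scene 53.05082165592526 316.3254327099316 206.22034404202614 [[-0.53, 0.619, -0.58, 1176.3], [0.848, 0.389, -0.36, 352.691], [0.003, -0.682, -0.731, 769.981], [0.0, 0.0, 0.0, 1.0]]
press [([248.0, 151.0, 151.0, 127.0], 0.92)]
carriage [([308.0, 187.0, 73.0, 52.0], 0.93)]
carriage_grip [([307.0, 186.0, 77.0, 55.0], 0.69)]
clamp [([322.0, 160.0, 30.0, 33.0], 0.78)]
plunger [([285.0, 152.0, 33.0, 58.0], 0.77)]
tube_rack [([181.0, 159.0, 6
[... 481 characters left out ...]
0, 200.0, 24.0, 38.0], 0.42)]
clamp [([369.0, 200.0, 20.0, 38.0], 0.65)]
plunger [([327.0, 153.0, 50.0, 50.0], 0.94)]
tube_rack [([326.0, 131.0, 67.0, 40.0], 0.84), ([308.0, 207.0, 60.0, 56.0], 0.38)]
spray_bottle [([254.0, 256.0, 35.0, 60.0], 0.79)]
tip_box [([232.0, 197.0, 51.0, 50.0], 0.58)]
wrist 66.88221385830215 328.4362845334359 197.19818463468604 [[0.398, -0.882, -0.253, 293.384], [-0.918, -0.383, -0.108, -471.569], [-0.002, 0.275, -0.962, 385.36], [0.0, 0.0, 0.0, 1.0]]
[[-0.001, -0.961, -0.275, 81.204], [1.0, -0.0, -0.002, -0.577], [0.001, -0.275, 0.961, -171.919], [0.0, 0.0, 0.0, 1.0]]
press []
carriage []
carriage_grip []
clamp []
plunger []
tube_rack []
spray_bottle []
tip_box []
```

```bash
python3 - <<'E'
import cv2,numpy as np
a=cv2.imread('pics/scene0.png')[130:350,160:480];b=cv2.imread('pics/side0.png')[120:340,200:440]
cv2.imwrite('pics/a.png',cv2.resize(a,None,fx=2.5,fy=2.5,interpolation=2))
cv2.imwrite('pics/b.png',cv2.resize(b,None,fx=2.7,fy=2.7,interpolation=2))
E
```

```text
(no output)
```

View pics/a.png

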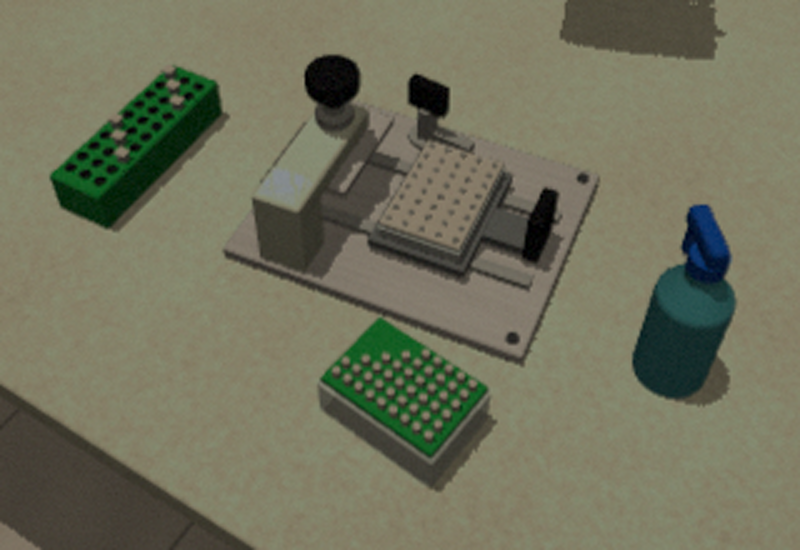

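View pics/b.png

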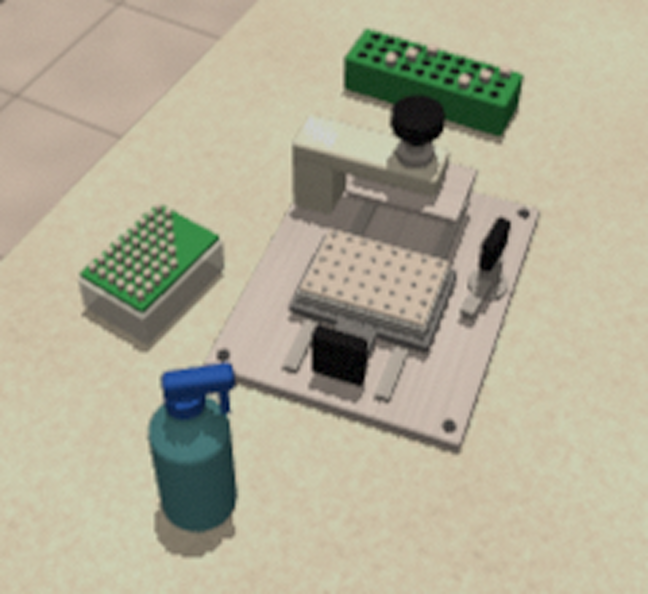

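The scene crop shows the press with the button at (332,75), the clamp bar at (428,95), the carriage grip at (541,225), and plate corners at (598,178), (523,360) and (226,250). The side crop shows them at (418,115), (495,245) and (340,355), with corners at (540,210), (460,445) and (213,360). Next I fit the press pose from both views.

```bash
cat > fit.py <<'E'
from h import *
from scipy.optimize import least_squares
cs={'a':shot('scene'),'b':shot('side')}
sc={'a':(2.5,160,130),'b':(2.7,200,120)}
obs=[('a',(598,180),(-125,155,15)),('a',(523,360),(125,155,8)),('a',(226,250),(125,-155,15)),
('b',(540,210),(-125,-155,15)),('b',(460,442),(-125,155,10)),('b',(213,360),(125,155,10)),
('a',(332,74),(0,-90,166)),('b',(418,114),(0,-90,166)),('a',(428,95),(-100,-31.5,76)),('b',(495,245),(-100,-31.5,76)),
('a',(541,225),'g'),('b',(340,355),'g')]
def W(p,l):
    c,s=np.cos(p[2]),np.sin(p[2]);return np.array([p[0]+c*l[0]-s*l[1],p[1]+s*l[0]+c*l[1],l[2]])
def res(p):
    r=[]
    for k,uv,l in obs:
        m,x,y=sc[k]
        if l=='g': l=(0,p[3],56)
        r+=list(np.array(proj(cs[k],W(p,l)))-[uv[0]/m+x,uv[1]/m+y])
    return r
S=[least_squares(res,[500,-300,y0,100],x_scale=[100,100,1,100],loss='soft_l1') for y0 in(-.5,0,.5,1,1.5,-1.5)]
b=min(S,key=lambda s:s.cost);p=b.x
print(p,b.cost);print(np.round(np.reshape(res(p),(-1,2)),1).tolist())
for n,l in(('grip',(0,p[3],62)),('clamp',(-100,-31.5,80)),('btn',(0,-90,166)),('home grip',(0,p[3]-130,62))):print(n,W(p,l).round(1))
# free triangulations
for n,i,j in(('btn',6,7),('clamp',8,9),('grip',10,11)):
    A=[];B=[]
    for q in(i,j):
        k,uv,_=obs[q];m,x,y=sc[k];o,d=ray(cs[k],uv[0]/m+x,uv[1]/m+y);d/=np.linalg.norm(d);M=np.eye(3)-np.outer(d,d);A.append(M);B.append(M@o)
    print('tri',n,np.linalg.solve(sum(A),sum(B)).round(1))
for t in('tube_rack','spray_bottle','tip_box'):
    for k in cs:
        d=manip.find_in(t,cs[k])
        if d:x,y,w,h=d[0]['rect'];print(t,k,atz(cs[k],x+w/2,y+h/2,90 if t[0]=='s' else 28).round())
E
python3 fit.py
```

```text
[5.83447380e+02 1.72020637e+01 1.42360383e-01 1.27749919e+02] 14.266190094810268
[[0.8, -3.2], [-0.1, -0.1], [-1.5, -1.2], [-0.2, -0.9], [-0.1, 2.1], [-4.0, 2.4], [0.0, -1.6], [-0.3, -1.3], [0.1, -0.2], [-0.6, -0.4], [0.7, -2.0], [-0.7, -0.8]]
grip [565.3 143.7  62. ]
clamp [488.9 -28.2  80. ]
btn [596.2 -71.9 166. ]
home grip [583.8  15.   62. ]
tri btn [595.7 -72.8 160.8]
tri clamp [487.6 -29.3  73.9]
tri grip [565.2 141.8  49. ]
tube_rack a [ 677. -266.   28.]
tube_rack b [ 666. -264.   28.]
spray_bottle a [610. 292.  90.]
spray_bottle b [608. 304.  90.]
tip_box a [793. 130.  28.]
tip_box b [781. 128.  28.]
```

send_rows --series '[[[1,519,-389,-117,-75],[1,519,-389,-117,-75],[1,519,-389,-117,-75],[1,519,-389,-117,-75],[1,519,-389,-117,-75],[1,519,-389,-117,-75],[1,519,-389,-117,-75],[1,519,-389,-117,-75],[1,519,-389,-117,-75],[1,519,-389,-117,-75]]]'

```text
clock: 2.75
eef_pos: [463.3, -74.9, 302.9]
eef_rot: [3.141, 0.0, 1.723]
wrist_force: [0.0, -1.0, -0.3]
finger_gap: 93.6
```

```bash
cat >> h.py <<'E'
def go(x,y,z,yaw):
    s=manip.read_state();T=tool(s);d=T[:3,:3].T@(np.array([x,y,z])-s['eef_pos'])
    r=(s['eef_rot'][2]-yaw+np.pi)%(2*np.pi)-np.pi
    return d.round(1).tolist()+[round(float(np.degrees(r)),1)]
E
python3 -c "
from h import *
s=manip.read_state();print(s['clock'],s['eef_pos'],s['eef_rot'],s['joints'],s['wrist_force']);print(go(540,60,330,1.713))"
```

```text
2.75 [463.25807125 -74.88201436 302.85128488] [3.14102677e+00 3.11198574e-04 1.72286474e+00] [-2.38287888e-01  5.97624009e-02  1.59696621e+00 -7.27299990e-05
  1.48422231e+00 -3.90350124e-01] [ 0.02464575 -1.04440778 -0.25183112]
[121.7, 96.3, -27.1, 0.6]
```

send_rows --series '[[[0,122,96,-27,0],[0,122,96,-27,0],[0,122,96,-27,0],[0,122,96,-27,0],[0,122,96,-27,0],[0,122,96,-27,0]]]'

```text
clock: 3.35
eef_pos: [539.2, 57.0, 328.9]
eef_rot: [-3.141, 0.0, 1.718]
wrist_force: [-0.8, 0.3, 1.0]
finger_gap: 49.5
```

```bash
python3 - <<'E'
from h import *
s=manip.read_state();print(s['clock'],s['eef_pos'],s['eef_rot'][2])
c=shot('wrist');save(c,'w1.png');np.save('w1.npy',c['W'])
for t in('carriage_grip','clamp','plunger','carriage'):
    print(t,[(np.round(d['rect']).tolist(),round(d['conf'],2)) for d in manip.find_in(t,c)[:2]])
E
```

```text
3.35 [539.24359994  57.04534313 328.92023842] 1.7182931381677136
carriage_grip [([312.0, 105.0, 89.0, 104.0], 0.85), ([449.0, 99.0, 92.0, 92.0], 0.7)]
clamp [([278.0, 176.0, 23.0, 54.0], 0.65)]
plunger [([318.0, 232.0, 64.0, 71.0], 0.96)]
carriage [([309.0, 102.0, 94.0, 105.0], 0.68)]
```

View pics/w1.png

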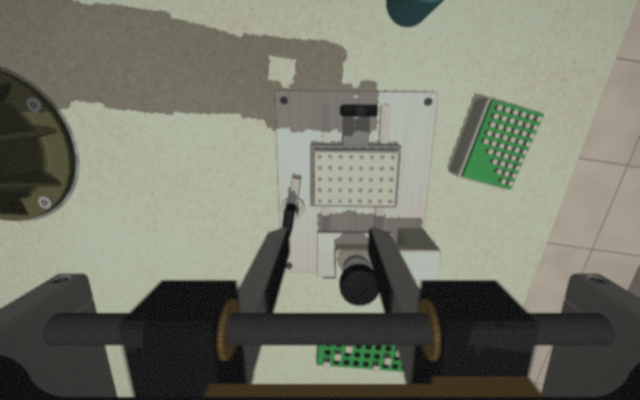

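The wrist view shows plate corners at (276,93) and (437,93), the grip plate top at (359,110), and the button at about (360,285). The clamp bar is at about (290,215), with its finger pointing up at (297,180). I'll refine the fit with these.

```bash
python3 - <<'E'
import re
t=open('fit.py').read()
t=t.replace("obs=[","cs['w']=shot('wrist');sc['w']=(1,0,0)\nobs=[").replace("'g')]","'g'),('w',(276,93),(-125,155,15)),('w',(437,93),(125,155,15)),('w',(359,106),'t'),('w',(359,286),(0,-90,166))]")
t=t.replace("if l=='g'","if l=='t': l=(0,p[3],78)\n        if l=='g'").split('for t in(')[0]
t+='''
im=cs['w']['img'][:,:,::-1].copy()
im=cv2.resize(im[80:310,250:460],None,fx=3,fy=3,interpolation=2)
for l in((-125,155,15),(125,155,15),(-125,-155,15),(0,p[3],78),(25,p[3],78),(-25,p[3],78),(-100,-31.5,94),(-100,-9.5,94),(-100,-53.5,94),(-100,-31.5,34),(-100,23.5,34),(0,-90,166),(26,-90,166),(-26,-90,166)):
    u,v=proj(cs['w'],W(p,l));cv2.circle(im,(int((u-250)*3),int((v-80)*3)),3,(0,0,255),-1)
cv2.imwrite('pics/w1c.png',im)
'''
open('fit2.py','w').write(t)
E
python3 fit2.py
```

```text
[5.85300095e+02 1.74362048e+01 1.38578619e-01 1.32594938e+02] 24.534726573563926
[[0.7, -2.5], [-0.7, 0.7], [-1.9, -0.9], [-0.6, -0.9], [-1.1, 2.0], [-4.8, 2.0], [-0.3, -1.2], [-0.8, -1.4], [0.0, 0.3], [-1.3, -0.5], [2.3, -0.7], [-2.3, 0.4], [-3.4, -1.6], [0.1, -0.2], [-0.7, 0.9], [-0.3, 4.2]]
grip [567.  148.8  62. ]
clamp [490.6 -27.6  80. ]
btn [597.7 -71.7 166. ]
home grip [584.9  20.   62. ]
tri btn [595.7 -72.8 160.8]
tri clamp [487.6 -29.3  73.9]
tri grip [565.2 141.8  49. ]
```

View pics/w1c.png

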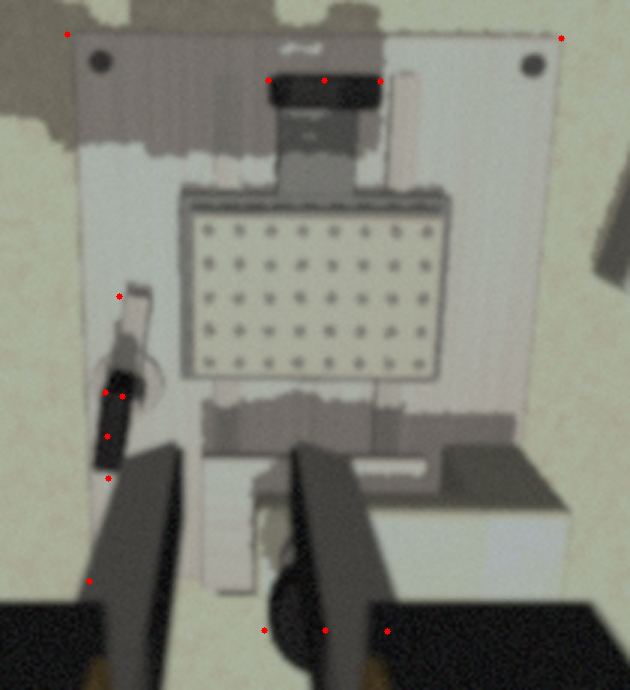

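The fit dots sit within about 4 mm of the press. The clamp bar is tilted about 0.15 rad clockwise already. The grip plate is at local y of about 128, so I go behind it with the fingers shut.

```bash
python3 -c "
from h import *
print(go(561,186,150,1.710),go(561,186,53,1.710))"
```

```text
[124.0, 40.1, 179.3, 0.5] [124.0, 40.0, 276.3, 0.5]
```

send_rows --series '[[[0,124,40,179,0.5],[0,124,40,179,0.5],[0,124,40,179,0.5],[0,124,40,179,0.5],[0,124,40,179,0.5],[0,124,40,276,0.5],[0,124,40,276,0.5],[0,124,40,276,0.5],[0,124,40,276,0.5],[0,124,40,276,0.5]]]'

```text
clock: 4.75
eef_pos: [562.6, 186.6, 56.6]
eef_rot: [3.137, -0.001, 1.71]
wrist_force: [-0.4, 0.5, 0.2]
finger_gap: 0.8
```

```bash
python3 -c "
from h import *
print(go(561,186,53,1.710),go(580,50,53,1.71))
for n in ('side','scene'):
    c=shot(n);save(c,n+'1.png')
a=cv2.imread('pics/side1.png')[150:310,240:440];b=cv2.imread('pics/scene1.png')[130:290,260:460]
cv2.imwrite('pics/s1.png',np.hstack([cv2.resize(x,(400,320),interpolation=2) for x in(a,b)]))"
```

```text
[-0.3, -1.7, 3.6, -0.0] [-137.7, -1.7, 3.5, -0.0]
```

View pics/s1.png

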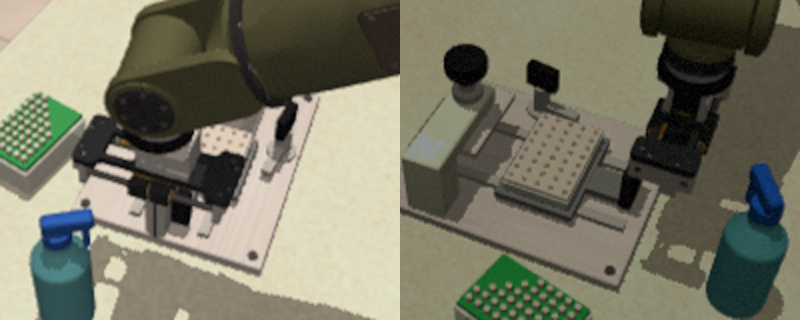

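```bash
python3 -c "
from h import *
s=manip.read_state();c=shot('side');d=shot('scene')
for p in(s['eef_pos']-[0,0,8],[567,148.8,78],[567,148.8,40]):
  u,v=proj(c,p);a,b=proj(d,p);print(((u-240)*2,(v-150)*2),((a-260)*2+400,(b-130)*2))
im=cv2.imread('pics/side1.png')[200:285,290:350];cv2.imwrite('pics/s2.png',cv2.resize(im,None,fx=7,fy=7,interpolation=2))
"
```

```text
(np.float64(155.6049780375431), np.float64(232.06818149062542)) (np.float64(667.4722545060304), np.float64(193.30635576097342))
(np.float64(167.38388477728472), np.float64(192.70006899138787)) (np.float64(639.6915488347543), np.float64(166.10726015138619))
(np.float64(167.05795174376738), np.float64(211.7025701080952)) (np.float64(635.9215538400401), np.float64(187.35465618312685))
```

View pics/s2.png

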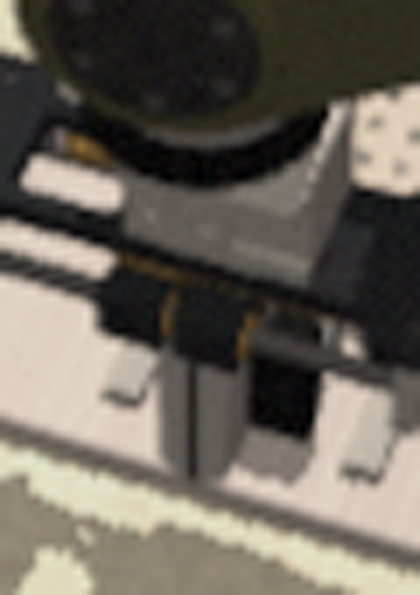

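Fingers are centred behind the grip plate, with the expected parallax matching to about 2 mm. Now I push.

send_rows --series '[[[0,-20,-1,3,0],[0,-35,-1,3,0],[0,-50,-1,3,0],[0,-65,-1,3,0],[0,-80,-1,3,0],[0,-95,-1,3,0],[0,-110,-1,3,0],[0,-120,-1,3,0],[0,-125,-1,3,0],[0,-125,-1,3,0]]]'

```text
clock: 5.95
eef_pos: [577.3, 61.8, 50.1]
eef_rot: [-3.141, 0.0, 1.709]
wrist_force: [-0.1, -0.2, 0.4]
finger_gap: 0.6
```

send_rows --series '[[[0,-2,0,0,0],[0,-4,0,0,0],[0,-6,0,0,0],[0,-8,0,0,0],[0,-8,0,0,0]]]'

```text
clock: 6.45
eef_pos: [578.3, 54.5, 50.1]
eef_rot: [-3.141, 0.0, 1.71]
wrist_force: [-0.2, 0.6, -0.9]
finger_gap: 0.2
```

send_rows --series '[[[0,-2,0,0,0],[0,-4,0,0,0],[0,-6,0,0,0],[0,-6,0,0,0]]]'

```text
clock: 6.85
eef_pos: [579.3, 48.3, 50.2]
eef_rot: [3.141, 0.0, 1.71]
wrist_force: [-1.0, 0.8, -0.2]
finger_gap: 0.3
```

send_rows --series '[[[0,-2,0,0,0],[0,-4,0,0,0],[0,-4,0,0,0]]]'

```text
clock: 7.15
eef_pos: [579.8, 45.3, 50.3]
eef_rot: [3.141, -0.001, 1.71]
wrist_force: [-1.0, 7.8, 0.4]
finger_gap: 0.6
```

send_rows --series '[[[0,-1.5,0,0,0],[0,-1.5,0,0,0],[0,-1.5,0,0,0]]]'

```text
clock: 7.45
eef_pos: [579.7, 45.3, 50.4]
eef_rot: [3.142, -0.003, 1.711]
wrist_force: [-2.6, 18.1, 2.2]
finger_gap: 0.4
```

```bash
python3 -c "
from h import *
c=shot('scene');save(c,'sc2.png')
im=c['img'][130:290,240:410,::-1];cv2.imwrite('pics/s3.png',cv2.resize(im,None,fx=4,fy=3.7,interpolation=2))
p=[585.3,17.4,.1386];print(manip.read_state()['eef_pos'])
"
```

```text
[579.76462401  45.29334373  50.35492621]
```

View pics/s3.png

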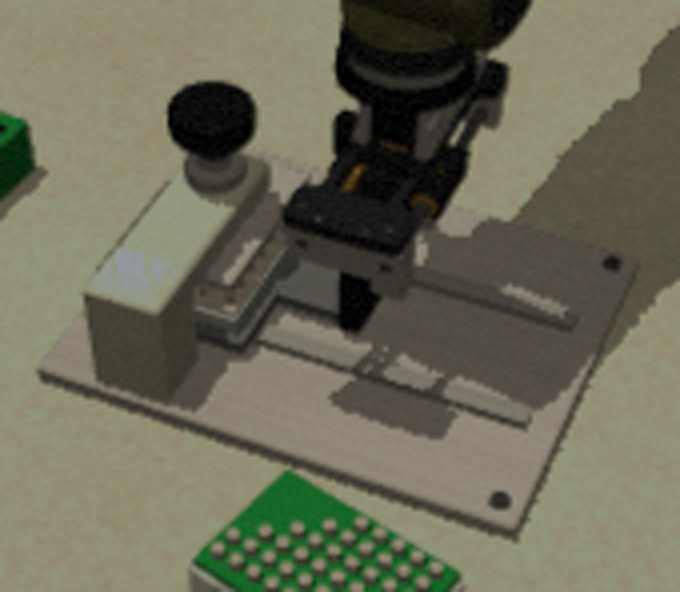

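Carriage is home: it stopped rigidly at 18 N, and the picture shows it under the arm. Now I back off, rise, and look at the clamp from close.

```bash
python3 -c "
from h import *
print(go(495,-70,210,1.710))"
```

```text
[-101.9, -100.0, -160.0, 0.0]
```

send_rows --series '[[[0,6,0,-5,0],[0,6,0,-50,0],[0,6,0,-100,0],[0,6,0,-150,0],[0.5,-20,-25,-160,0],[0.5,-50,-55,-160,0],[0.5,-80,-85,-160,0],[0.5,-102,-100,-160,0],[0.5,-102,-100,-160,0],[0.5,-102,-100,-160,0]]]'

```text
clock: 8.5
eef_pos: [495.3, -72.0, 210.7]
eef_rot: [3.141, 0.0, 1.709]
wrist_force: [1.1, 0.0, -0.6]
finger_gap: 44.6
```

```bash
python3 - <<'E'
from h import *
c=shot('wrist');save(c,'w2.png')
import pickle;pickle.dump({k:c[k] for k in('vfov','cx','cy','W')},open('w2.pkl','wb'))
for d in manip.silhouettes('clamp',c)[:2]:print(d['rect'],d['conf'])
im=c['img'][:,:,::-1].copy()
from math import sin,cos
for l in((490.6,-27.6,94),(490.6,-27.6,34),(488,-29,94)):
    u,v=proj(c,l);print(u,v);cv2.circle(im,(int(u),int(v)),2,(0,0,255),-1)
cv2.imwrite('pics/w2.png',im)
print(manip.read_state()['eef_pos'])
E
```

```text
[316.1, 90.1, 28.0, 82.6] 0.75
329.0965882135934 150.8468485927782
329.00690175135156 144.20970540362075
326.1836956504617 151.93586639265735
[495.54696429 -71.15390841 210.31716171]
```

View pics/w2.png

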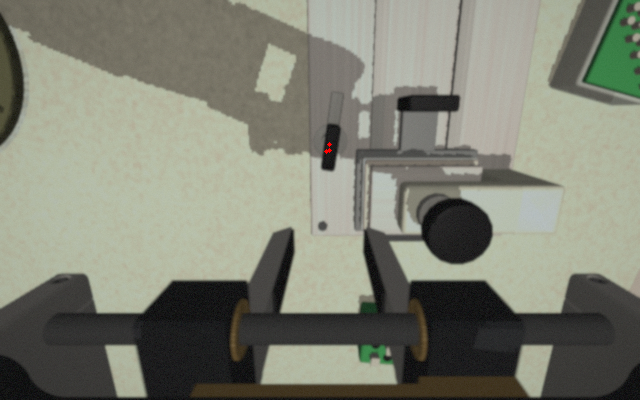

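```bash
python3 - <<'E'
from h import *
import pickle
c=pickle.load(open('w2.pkl','rb'))
im=cv2.imread('pics/w2.png')
raw=im[120:176,316:346].max(2).astype(int)
m=(raw<45)
m=cv2.morphologyEx(m.astype(np.uint8),cv2.MORPH_OPEN,np.ones((3,3)))
red=(im[120:176,316:346,2]>150);m[red]=1
n,l,st,ce=cv2.connectedComponentsWithStats(m);i=1+np.argmax(st[1:,4]);print(st[i])
r,q=np.where(l==i);pts=np.c_[q+316,r+120].astype(np.float32)
R_=cv2.minAreaRect(pts);b=cv2.boxPoints(R_);print(R_,b.tolist())
g=atz(c,*R_[0],94);print('centre',g)
e=b[np.argsort(b[:,1])];A=atz(c,*(e[:2].mean(0)),94);B=atz(c,*(e[2:].mean(0)),94);print(A,B,np.linalg.norm(A-B),np.arctan2(*(A-B)[1::-1]))
print('btn',atz(c,457,230,166))
E
```

```text
[  7   5  17  44 513]
((330.3381652832031, 146.55201721191406), (12.696776390075684, 44.32467269897461), 8.746161460876465) [[320.69366455078125, 167.49131774902344], [327.43353271484375, 123.68207550048828], [339.982666015625, 125.61271667480469], [333.2427978515625, 169.42196655273438]]
centre [491.20688575 -23.4317496   94.        ]
[491.50948497  -3.03818915  94.        ] [490.89218383 -44.64170905  94.        ] 41.60809931115697 1.5559597012881634
btn [594.70257875 -65.12706161 166.        ]
```

```bash
python3 -c "
from h import *
print(go(491.2,-25,150,1.556),go(491.2,-25,82,1.556))"
```

```text
[46.3, 2.1, 60.3, 8.9] [46.3, 2.1, 128.3, 8.9]
```

send_rows --newtons 20 --series '[[[0.5,30,1,0,5],[0.5,46,2,30,8.9],[0.5,46,2,60,8.9],[0.5,46,2,80,8.9],[0.5,46,2,105,8.9],[0.5,46,2,128,8.9],[0.5,46,2,128,8.9],[0.5,46,2,128,8.9]]]'

```text
clock: 9.4
eef_pos: [491.1, -25.3, 82.7]
eef_rot: [-3.141, -0.0, 1.556]
wrist_force: [-0.5, -0.1, 0.5]
finger_gap: 47.2
```

send_rows --series '[[[0,0,0,0,0],[0,0,0,0,0],[0,0,0,0,0],[0,0,0,0,0],[0,0,0,0,0],[0,0,0,0,0]]]'

```text
clock: 10.0
eef_pos: [490.8, -25.9, 82.5]
eef_rot: [3.141, 0.0, 1.555]
wrist_force: [-1.1, 1.0, 3.8]
finger_gap: 14.2
```

send_rows --series '[[[0,0,0,0,4],[0,0,0,0,8],[0,0,0,0,12],[0,0,0,0,16],[0,0,0,0,20],[0,0,0,0,24],[0,0,0,0,28],[0,0,0,0,32],[0,0,0,0,36],[0,0,0,0,40]]]'

```text
clock: 11.0
eef_pos: [491.2, -26.0, 82.5]
eef_rot: [3.14, -0.001, 0.854]
wrist_force: [2.6, -1.3, 1.8]
finger_gap: 13.9
```

send_rows --series '[[[0,0,0,0,4],[0,0,0,0,8],[0,0,0,0,12],[0,0,0,0,16],[0,0,0,0,20],[0,0,0,0,24],[0,0,0,0,28],[0,0,0,0,32],[0,0,0,0,36],[0,0,0,0,39]]]'

```text
clock: 12.0
eef_pos: [491.3, -26.3, 82.5]
eef_rot: [3.14, -0.001, 0.173]
wrist_force: [2.7, -3.3, 0.5]
finger_gap: 13.9
```

```bash
python3 -c "
from h import *
s=manip.read_state();print(s['moment'],s['wrist_force'],s['eef_rot'])"
```

```text
[-0.79143557 -0.61303298  0.12899253] [ 2.73230868 -3.32185002  0.49670251] [ 3.14041572e+00 -1.49549760e-03  1.73117613e-01]
```

send_rows --series '[[[0,0,0,0,1.5],[0,0,0,0,3],[0,0,0,0,4],[0,0,0,0,4]]]'

```text
clock: 12.4
eef_pos: [491.3, -26.3, 82.5]
eef_rot: [3.14, -0.002, 0.106]
wrist_force: [4.0, -4.4, -0.3]
finger_gap: 14.0
```

```bash
python3 -c "
from h import *
s=manip.read_state();print(s['moment'],s['wrist_force'],s['eef_rot'])"
```

```text
[-0.80393976 -0.64700962  0.36686641] [ 4.03554019 -4.43392932 -0.30980179] [ 3.14037400e+00 -1.53629866e-03  1.06122023e-01]
```

Clamp is at its stop: yaw 0.11 and the moment has risen. I release, rise, and take a look.

send_rows --series '[[[0.5,0,0,0,-2],[0.5,0,0,0,-2],[0.5,0,0,0,-2],[0.5,0,0,-10,-2],[0.5,0,0,-40,-2],[0.5,0,0,-80,-2],[0.3,0,0,-120,-2],[0,0,0,-140,-2],[0,0,0,-140,-2],[0,0,0,-140,-2]]]'

```text
clock: 13.4
eef_pos: [490.5, -25.8, 222.0]
eef_rot: [3.142, -0.0, 0.141]
wrist_force: [-0.2, -1.1, -1.4]
finger_gap: 18.2
```

```bash
python3 -c "
from h import *
a=shot('scene')['img'][140:240,250:370,::-1];c=shot('wrist')['img'][:,:,::-1]
cv2.imwrite('pics/w3.png',np.hstack([cv2.resize(a,(384,320),interpolation=2),cv2.resize(c[:250,220:],(410,320))]))
print(go(598,-70,190,.139),go(598,-70,176,.139))
"
```

```text
[100.6, 58.9, 30.8, 0.1] [100.6, 59.0, 44.8, 0.1]
```

View pics/w3.png

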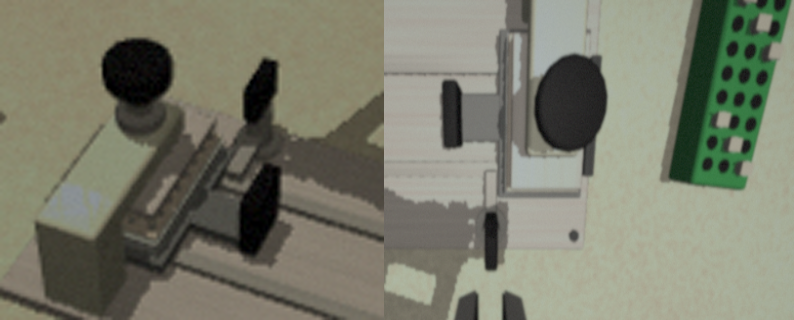

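Finger lies across behind the carriage (right panel, (491,190)), with the bar along +x, and the carriage is home. Next is the button.

send_rows --series '[[[0,40,20,0,0],[0,80,45,0,0],[0,101,59,10,0],[0,101,59,25,0],[0,101,59,35,0],[0,101,59,42,0],[0,101,59,42,0],[0,101,59,42,0]]]'

```text
clock: 14.3
eef_pos: [599.0, -69.9, 180.8]
eef_rot: [3.141, -0.001, 0.141]
wrist_force: [0.3, 0.2, -0.5]
finger_gap: 0.7
```

send_rows --series '[[[0,0,0,1,0],[0,0,0,2,0],[0,0,0,3,0],[0,0,0,4,0],[0,0,0,4,0]]]'

```text
clock: 14.8
eef_pos: [598.9, -70.1, 176.1]
eef_rot: [-3.142, 0.0, 0.141]
wrist_force: [-1.2, -0.2, 0.3]
finger_gap: 0.3
```

send_rows --series '[[[0,0,0,1,0],[0,0,0,2,0],[0,0,0,3,0],[0,0,0,4,0],[0,0,0,4,0]]]'

```text
clock: 15.3
eef_pos: [599.1, -70.1, 172.7]
eef_rot: [3.141, -0.001, 0.141]
wrist_force: [-2.0, 1.0, 5.2]
finger_gap: 0.4
```

send_rows --series '[[[0,0,0,1,0],[0,0,0,2,0],[0,0,0,3,0],[0,0,0,4,0],[0,0,0,4,0]]]'

```text
clock: 15.8
eef_pos: [599.1, -70.1, 169.0]
eef_rot: [3.141, -0.001, 0.141]
wrist_force: [-3.4, 0.5, 8.6]
finger_gap: 0.4
```

send_rows --series '[[[0,0,0,2,0],[0,0,0,4,0],[0,0,0,5.5,0],[0,0,0,7,0],[0,0,0,7,0],[0,0,0,7,0],[0,0,0,7,0]]]'

```text
clock: 16.5
eef_pos: [599.2, -70.1, 162.6]
eef_rot: [3.141, -0.001, 0.141]
wrist_force: [-4.8, 1.1, 12.3]
finger_gap: 0.2
```

```bash
python3 -c "
from h import *
f=[manip.read_state()['wrist_force']]
a=[];A=[]
for n,(y,x) in(('scene',(150,270)),('side',(150,310))):
    I=[]
    for k in range(4):
        c=shot(n);I.append(c['img'].astype(float));f.append(manip.read_state()['wrist_force'])
    a.append(cv2.resize(np.mean(I,0)[y:y+60,x:x+70,::-1].astype(np.uint8),(390,334),interpolation=2))
cv2.imwrite('pics/p.png',np.hstack(a));print(np.mean(f,0),manip.read_state()['eef_pos'])
"
```

```text
[-5.16028989  0.90044649 11.97351419] [599.15610167 -70.08905453 162.5649187 ]
```

View pics/p.png

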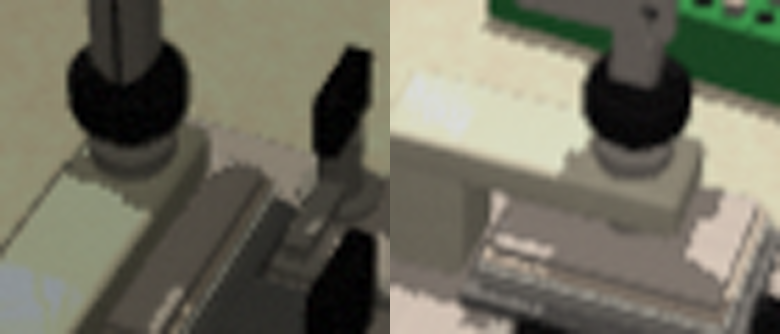

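The line is too small to resolve here. As a check, I measure how far the button's lower rim has dropped against the first pictures.

```bash
python3 - <<'E'
from h import *
pf='0.png'
P=np.array([598,-70,144.])
for n in('scene','side'):
    old=cv2.imread(f'pics/{n}0.png').astype(float).mean(2)
    c=shot(n);new=c['img'].astype(float).mean(2)
    u,v=proj(c,P);u2,v2=proj(c,P-[0,0,12]);print(n,'expected px for 12mm',round(v2-v,2))
    b=[]
    for im in(old,new):
        rs=[]
        for x in range(int(u)-4,int(u)+5):
            col=im[int(v)-4:int(v)+24,x];k=np.where(col<40)[0]
            i=next(i for i in range(len(col)-1) if col[i]<45<=col[i+1])
            rs.append(int(v)-4+i+(45-col[i])/(col[i+1]-col[i]))
        b.append(np.median(rs))
    print(b,'drop mm',12*(b[1]-b[0])/(v2-v))
E
```

```text
scene expected px for 12mm 3.81
[np.float64(173.96774193548387), np.float64(175.96629213483146)] drop mm 6.292452388373291
side expected px for 12mm 3.39
[np.float64(173.63333333333333), np.float64(176.14285714285714)] drop mm 8.891707397454413
```

```bash
python3 - <<'E'
from h import *
for n in('scene','side'):
    old=cv2.imread(f'pics/{n}0.png').astype(np.float32).mean(2)
    I=[shot(n) for _ in range(4)];c=I[0];new=np.mean([i['img'].astype(np.float32).mean(2) for i in I],0)
    P=np.array([598,-70,155.]);u,v=proj(c,P);u2,v2=proj(c,P-[0,0,12]);e=v2-v
    x=int(round(u));y=int(round(v))
    a=cv2.GaussianBlur(old,(0,0),.7);b=cv2.GaussianBlur(new,(0,0),.7)
    # button half width per row, wide sides only: dark extents at each row
    for nm,im in(('old',a),('new',b)):
        w=[]
        for r in range(y-9,y+16):
            row=im[r,x-16:x+17];d=row<45
            # left & right half-level crossings from outside
            L=next((i for i in range(33) if row[i]<45),None);Rr=next((i for i in range(32,-1,-1) if row[i]<45),None)
            w.append(0 if L is None else Rr-L+1)
        print(n,nm,y-9,w)
    best=[]
    for dy in np.arange(-1,8,.1):
        M=np.float32([[1,0,(u2-u)*dy/e],[0,1,dy]]);s=cv2.warpAffine(a,M,(640,400))
        D=[]
        for lo,hi in((-15,-7),(7,16)):
            D.append(np.abs(np.minimum(s[y-4:y+14,x+lo:x+hi],60)-np.minimum(b[y-4:y+14,x+lo:x+hi],60)).mean())
        best.append((np.mean(D),dy))
    m=min(best);print(n,'dy',m,'12mm=',round(e,2),'-> mm',12*m[1]/e, 'cost at 12mm',min(best,key=lambda t:abs(t[1]-e)))
E
```

```text
scene old 153 [11, 14, 17, 18, 20, 20, 21, 21, 21, 21, 21, 21, 20, 20, 18, 18, 16, 13, 11, 9, 8, 7, 1, 0, 0]
scene new 153 [3, 3, 3, 3, 3, 12, 17, 18, 20, 20, 20, 20, 20, 20, 20, 20, 20, 19, 18, 17, 15, 14, 10, 5, 0]
scene dy (np.float32(1.227797), np.float64(3.8999999999999986)) 12mm= 3.88 -> mm 12.072079882438981 cost at 12mm (np.float32(1.227797), np.float64(3.8999999999999986))
side old 155 [30, 27, 25, 24, 24, 24, 24, 24, 24, 24, 18, 18, 18, 17, 15, 14, 11, 9, 6, 0, 0, 0, 0, 0, 0]
side new 155 [26, 26, 23, 9, 10, 22, 23, 23, 24, 18, 18, 18, 18, 17, 17, 17, 17, 15, 15, 13, 10, 5, 0, 0, 0]
side dy (np.float32(2.4581969), np.float64(1.4999999999999996)) 12mm= 3.43 -> mm 5.2406274268415425 cost at 12mm (np.float32(2.6782813), np.float64(3.3999999999999986))
```

```bash
python3 -c "
from h import *
s=manip.read_state();print(s['clock'],s['eef_pos'],s['wrist_force']);print(manip.sign_off())"
```

```text
17.4 [599.17305943 -70.06194398 162.59456742] [-4.55200216  0.66716485 11.40261549]
the job is handed in; nothing more can be done
None
```

I pushed the carriage home, turned the clamp knob clockwise to its stop, and pressed the palm button down about 12 mm. The job was handed in at 17.4 s with the shut fingers still holding the button. `sign_off` gives no verdict.

**Carriage:** it stopped rigidly, with an 18 N push and no further movement. The pictures show it under the head.

**Clamp:** I turned it until the moment rose to 0.37 N m. In the picture afterwards its finger lies across behind the carriage.

**Button travel:**

| Check | Result |
|---|---|
| Fingertip height against the stated rest height | 11.4 mm |
| Push force | 11.4–12.3 N, where 12 N is expected at 12 mm |
| Scene camera, drop of the button's outline | 12.1 mm |
| Side camera, same outline match | 5.2 mm |
| Lower-rim edge check (scene, side) | 6.3 mm, 8.9 mm |

- **Low readings:** I discounted the three low readings. The dark rack behind the button disturbs the side match, and I judged that the shank disturbs the rim edges. Lining up the button's lower rows by eye in the side picture gives about 12 mm.
- **Dark line:** the line on the shank was too small to resolve in the pictures, so I could not check it directly.
- **Bystanders:** nothing touched the rack, bottle or tip box as far as the forces and pictures showed. I did not measure their final positions.

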